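# Release and remove the plug from a spring-collar coupling

### The job

Take the metal blanking plug out of the leaning bench coupling and put it in the steel mixing bowl. To free it, pull the coupling's spring collar back along its axis, turn it clockwise as you look into it (it is left-handed) until it comes up against its stop, and let it spring fully home there before you draw the plug out. Leave the bowl standing about where it is, and do not knock over the bottles, jar or measuring cylinder around.

Things in the scene. Friction and masses are not known exactly. Their poses are not given: they have to be found in the camera images.
- stand: Metal stand fixed to the bench: grey base plate 125 x 100 mm, column, elbow and a 44 mm round neck that leans 28 degrees from vertical towards its -x side (roughly towards the robot) and carries the collar and plug. Origin: under the base, near its centre. Inside the collar a hidden bayonet track guides the collar; where its release notch lies differs each time.
- collar (a point): Knurled steel spring collar: round sleeve, 56 mm outer diameter, 38 mm long, about 150 mm above the bench, free all round. The point lies on its axis, 12 mm below its upper end, 26 mm above its lower edge, and moves and turns with it. z = coupling axis, up and out, 28 degrees from vertical. A dark rib marks its -x side.
- collar_pull (a joint): Pull of the collar along its axis (up and out), m: 0 home, 0.014 at most. The spring pushes home with 9 N at 0, 14 N at full pull. The collar turns only when out by more than 8 mm (10 to 12 mm is right). Let go part way round, it stays out at 8 mm on the track, so the grip can be changed there.
- collar_turn (a joint): Turn of the collar, rad, growing CLOCKWISE seen looking into the mouth. Starts locked, -0.25 to 0.25 (play to +-0.33). The release notch is between 1.55 and 2.35, unseen, with a solid stop at its far end and 0.12 of play before it: turn until blocked, let go, it drops 8 mm home. Locked, its lugs hold the plug's ears. Friction is under 0.3 N m; 0.5 N m on the stop is ample.
- plug: Plain metal blanking plug, 62 mm long, 90 g or so. Origin on its axis at the mouth, where collar is when home; z points out. Above: ribbed round grip 26 mm in diameter up to z = 38 mm (26 mm stands out of the collar). z = 0 to 5: two ears 39 mm across along y. Below: square shank 18 mm wide to z = -24 mm, loose in its socket (2 mm play). Draw it straight out along the axis, 45 mm or more.
- mixing_bowl: Loose round stainless mixing bowl standing on the bench, 148 mm across at the rim, 79 mm high, inner floor 17 mm above the bench and about 80 mm across; origin at the centre of its underside. 350 g or so.
- bottle_c: Bystander: small amber bottle with white cap, 34 x 92 mm, standing; origin under its centre.
- bottle_d: Bystander: small amber bottle with white cap, 34 x 92 mm, standing; origin under its centre.
- bottle_e: Bystander: small amber bottle with white cap, 34 x 92 mm, standing; origin under its centre.
- jar_a: Bystander: squat jar with black lid, 44 x 35 mm, standing; origin under its centre.
- measuring_cylinder: Bystander: white measuring cylinder, 55 mm foot, 154 mm high; origin under its centre.
Not all that is in view belongs to the job. What is shaped like the stand but orange is not meant.

How it is judged:
By the outcome, as a careful person would: the job done as asked, in the order asked, and still so for the second after the job is handed in, with the robot touching nothing.
It also fails if it takes over 58 s, if anything falls off the work surface, if the arm or the gripper's body presses on something with over 40 N, if the wrist force passes 120 N, or if a joint passes its speed limit or range.

### The arm

A 6-joint arm with a two-finger parallel gripper is mounted at the origin on a cart in front of the work surface, level with it; the furniture and walls round the work are solid. World frame = base frame: x ahead of the robot, y to its left, z up, the work surface at z = 0. Lengths are in mm, angles in rad, forces in N, time in s.
With the tool pointing down it reaches from about 250 to 775 mm from the base axis. Payload 8.9 kg.
Tool frame: the origin (TCP) lies midway between the tips of the shut fingers; the grasp point (between the pads) lies 19 mm behind it (r.grasp_offset is the distance from the TCP to the grasp point, in mm); z points along the fingers, y is the direction in which the jaws open and shut (so a half turn about z gives the same grasp; the last joint's range is limited). The gripper opens to 85 mm and grips with 20 to 120 N. Pads are 22 mm wide; open, the fingers measure 114 mm over their backs; the gripper's body (76 mm by 85 mm) begins 54 mm behind the grasp point. The pads swing forward as they close: fully open they stand 13 mm farther back than shut.
Start: joints at [-1.317, 0.291, -0.153, 1.127, 0, 1.431], TCP at [200.959, -485.015, 231.305] pointing down, gripper open.
Joint ranges: [-2.52, 2.52], [-0.91, 1.74], [-1.3, 1.37], [-1.96, 2.02], [-1.52, 1.47], [-3.14, 3.14]. Speed limits (rad/s): [2.22, 2.22, 2.79, 3.14, 3.14, 3.14].

### API

Orientations are given as a rotation vector (axis times angle).
In Python, from station import r, claw, cams, hand_in, find_in, outline_of, mark_of gives the robot as it stands. Calls block until the motion is done:
- r.reach(position, orientation): joint-space move of the TCP to a pose.
- r.line_to(position, speed=150, rotation=None, threshold=None): straight line of the TCP; rotation=None keeps the orientation; speed is the mean speed in mm/s. With threshold (N) it stops when the force on the tool has changed by that much, and returns True; else False.
- r.move_joints(angles): joint-space move.
- claw.command_gripper(opening, f_grip=None): finger opening in mm; f_grip is the grip in N (None keeps the last); returns when the fingers have stopped.
- r.sleep(seconds).
- r.solve_ik(position, orientation): joint angles nearest the present ones, or None.
- cams.read_camera(name): name is "scene" or "top" or "wrist"; returns a dict with "pixels" (400x640x3 uint8, blue, green, red), "depth" (400x640 float32, mm along the optical axis (not along the pixel's ray), 0 where there is no reading), "fx", "fy", "cx", "cy" (pixels), "D" ([k1, k2, p1, p2, k3] as OpenCV has them; the pictures are not rectified), "extrinsics" (4x4, takes a point from camera to world coordinates); the wrist camera has in their place "T_tool_cam" (4x4, takes a point from camera to tool coordinates, whose origin is the TCP and whose axes are the flange's). Camera axes: x right, y down, z forward; pixel columns grow to the right and rows downward; lengths in mm; the calibration is good to about 2 mm. A picture is of the moment at which its call begins: read the wrist's pose just before it.
A pose or a line that the arm cannot do raises r.IKError and nothing moves.
- hand_in(): hands the job in, once; it reports no verdict.
Trained networks look in a picture, given as the dict that the camera call returned (one of the last four; its "shot" number tells which), for a name from the list of things; names that differ only in an ending like _2 or _b are one class to them, and where a whole thing is asked for, a point or a joint stands for the part that bears it (a point fixed in the world has none). Each returns a list of dicts, best first, with "confidence" (0 to 1); they miss things now and then, are a little off and sometimes report something else, mostly with a low value. They report only what shows in the picture. A call takes as long as a camera call. They do not tell look-alikes from the thing itself.
- find_in(picture, query): "point" ([x, y, z] in mm, in world coordinates, good to about 4 mm: the middle of the surface that is visible of it).
- outline_of(picture, query): "mask" (400x640 bool, what is visible of it).
- mark_of(picture, query): "point" ([x, y, z] in mm, in world coordinates, good to about 4 mm: a listed point, or the origin of a listed thing).
Readings, each from a call of its own:
- r.current_clock(): time.
- r.current_q(): joint angles.
- r.current_joint_velocities(): joint speeds.
- r.current_tau(): joint torques, N m.
- r.current_position(): TCP position.
- r.current_ee_rot(): TCP orientation.
- r.current_force(): force on the tool from outside, world axes, zero at the start.
- r.current_ft_torque(): the same for the moment, N m.
- r.current_gripper_width(): finger opening in mm.
Only numpy, scipy, OpenCV 4.12 (cv2) and the standard library are available. Lean on these libraries where they do the work, as an engineer would, in place of code of your own. Each camera call takes 0.05 s, during which the arm holds its last target.

## Working session

There is one attempt and no reset: what is moved stays moved. The work goes in short steps, each a Python script; the robot and the scene stay as the last script left them, time stands still between calls to the robot, and variables do not carry over. Pictures are saved under pics/ and viewed, and the job is handed in when it is done.

```bash
ls; mkdir -p pics; python3 - <<'E'
from station import r, claw, cams, find_in, outline_of, mark_of
import cv2,numpy as np
print(r.current_clock(), r.current_position(), r.current_ee_rot(), r.grasp_offset)
for n in ("scene","top"):
    p=cams.read_camera(n); cv2.imwrite(f"pics/{n}0.png",p["pixels"])
    print(n,np.round(p["extrinsics"],3).tolist(),p["fx"],p["cx"],p["cy"],p["D"])
    for q in ["stand","collar","plug","mixing_bowl","bottle_c","jar_a","measuring_cylinder"]:
        for f in (find_in,mark_of):
            print(q,f.__name__,[(np.round(d["point"]).tolist(),round(d["confidence"],2)) for d in f(p,q)])
print(r.current_clock())
E
```

```text
pics
0.0 [ 200.8625724  -484.56309719  230.72661737] [-3.07987860e+00 -6.12835683e-01  9.08652735e-05] 18.700000000000003
scene [[-0.834, -0.375, 0.405, -27.712], [-0.552, 0.554, -0.623, 928.584], [0.009, -0.743, -0.669, 1050.789], [0.0, 0.0, 0.0, 1.0]] 405.1423189218521 320.18313087426856 199.4924211673199 [-0.05448467  0.          0.          0.          0.        ]
stand call [([447.0, 644.0, 26.0], 0.94), ([573.0, 278.0, 21.0], 0.93)]
stand call [([590.0, 261.0, -2.0], 0.97), ([469.0, 632.0, 5.0], 0.87)]
collar call [([432.0, 635.0, 153.0], 0.76), ([549.0, 271.0, 146.0], 0.6)]
collar call [([433.0, 628.0, 152.0], 0.73), ([557.0, 250.0, 149.0], 0.54), ([432.0, 475.0, -2.0], 0.28)]
plug call []
plug call [([560.0, 254.0, 150.0], 0.56)]
mixing_bowl call [([446.0, -357.0, 56.0], 0.76)]
mixing_bowl call [([436.0, -334.0, 7.0], 0.97)]
bottle_c call [([425.0, 484.0, 60.0], 0.73), ([529.0, 469.0, 53.0], 0.66), ([355.0, 409.0, 61.0], 0.64)]
bottle_c call [([537.0, 461.0, -2.0], 0.78), ([431.0, 473.0, 0.0], 0.76), ([439.0, -498.0, -1.0], 0.62), ([364.0, 400.0, 2.0], 0.53)]
jar_a call []
ja
[... 543 characters left out ...]
l [([553.0, 250.0, 159.0], 0.55), ([428.0, 620.0, 155.0], 0.44)]
collar call [([436.0, 628.0, 151.0], 0.74)]
plug call [([542.0, 246.0, 184.0], 0.62)]
plug call [([555.0, 250.0, 148.0], 0.38), ([362.0, 412.0, -3.0], 0.28)]
mixing_bowl call [([443.0, -341.0, 25.0], 0.74)]
mixing_bowl call [([434.0, -332.0, -2.0], 0.74), ([442.0, -492.0, 2.0], 0.22)]
bottle_c call [([529.0, 456.0, 58.0], 0.68), ([358.0, 401.0, 58.0], 0.66)]
bottle_c call [([534.0, 459.0, -1.0], 0.64), ([359.0, 412.0, -6.0], 0.63), ([430.0, 474.0, -2.0], 0.59)]
jar_a call []
jar_a call [([444.0, -496.0, 0.0], 0.54)]
measuring_cylinder call [([636.0, 427.0, 50.0], 0.78)]
measuring_cylinder call [([642.0, 433.0, -2.0], 0.74)]
1.5
```

View pics/scene0.png

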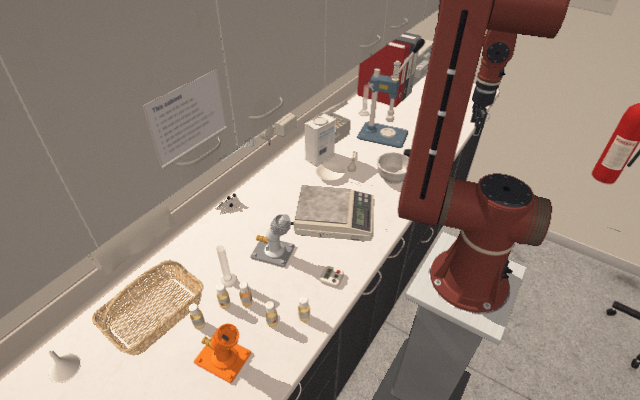

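View pics/top0.png

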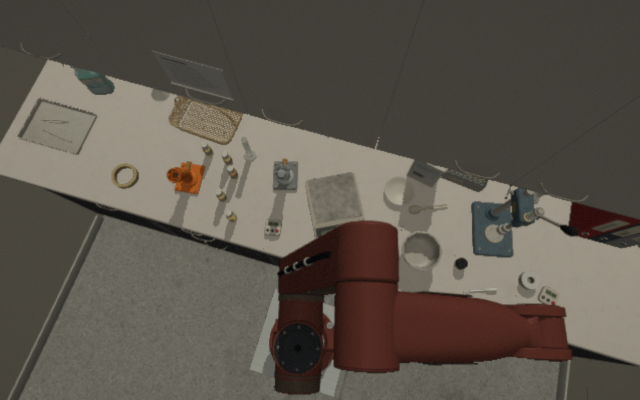

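```bash
python3 - <<'E'
import cv2,numpy as np
a=cv2.imread("pics/scene0.png");b=cv2.imread("pics/top0.png")
c=np.hstack([cv2.resize(a[150:290,120:330][:140,:210],None,fx=3.8,fy=3.8,interpolation=3)])
cv2.imwrite("pics/crop0.png",c)
cv2.imwrite("pics/crop1.png",cv2.resize(b[20:160,60:270],None,fx=3.8,fy=3.8,interpolation=3))
E
python3 - <<'E'
import cv2,numpy as np
a=cv2.imread("pics/scene0.png");b=cv2.imread("pics/top0.png")
f=lambda im,y,x,h=50,w=65: cv2.resize(im[y-h//2:y+h//2,x-w//2:x+w//2],(390,300),interpolation=3)
cv2.imwrite("pics/crop2.png",np.vstack([np.hstack([f(a,240,272),f(b,175,285)]),np.hstack([f(a,168,392),f(b,252,425)])]))
E
```

```text
(no output)
```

View pics/crop2.png

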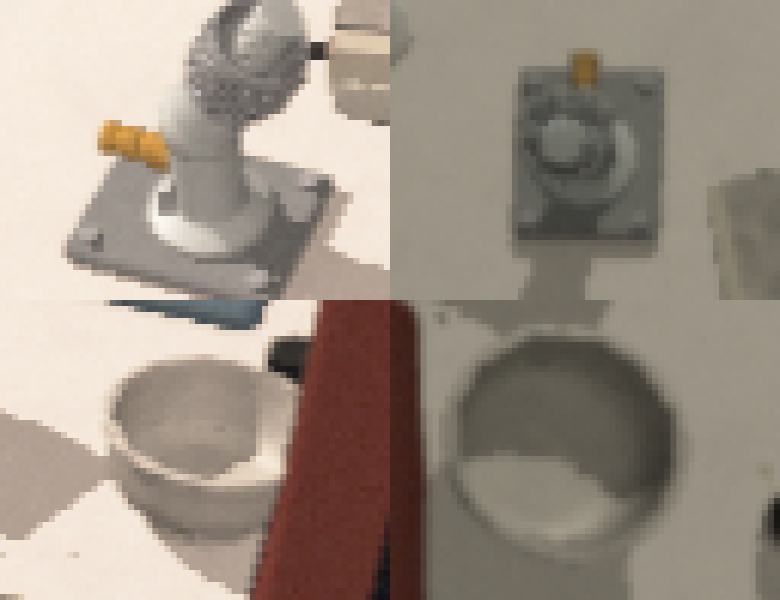

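```bash
cat > h.py <<'E'
from station import r, claw, cams, hand_in, find_in, outline_of, mark_of
import cv2,numpy as np
from scipy.spatial.transform import Rotation as R
def frame(yaw,lean=28):
    # coupling axes in world: columns x,y,z(axis)
    return R.from_euler('z',yaw,degrees=True)*R.from_euler('y',-lean,degrees=True)
def toolrot(S,phi=0.):
    # tool z=-axis, tool y = stand y rotated phi about tool z
    return S*R.from_euler('x',180,degrees=True)*R.from_euler('z',phi)
E
python3 - <<'E'
from h import *
S=frame(16.5); a=S.as_matrix()[:,2]; print(a)
C=np.array([556,250,149.])
q0=r.current_q(); print(q0)
for d in (130,30,-10,40+60):
  for k in range(4):
    q=r.solve_ik(C+a*d,toolrot(S,k*np.pi/2).as_rotvec()); print(d,k,None if q is None else np.round(q,3))
p=cams.read_camera("wrist"); print(np.round(p["T_tool_cam"],3),p["fx"],p["cx"],p["cy"])
E
```

```text
[-0.4501386  -0.13333713  0.88294759]
[-1.31733954e+00  2.90717282e-01 -1.53392361e-01  1.12668408e+00
 -2.01576738e-05  1.43151024e+00]
130 0 [ 0.311 -0.045 -0.599  0.528 -0.011 -3.122]
130 1 [ 0.311 -0.045 -0.599  0.528 -0.011 -1.551]
130 2 [ 0.311 -0.045 -0.599  0.528 -0.011  0.02 ]
130 3 [ 0.311 -0.045 -0.599  0.528 -0.011  1.591]
30 0 [ 0.308  0.142 -0.66   0.28  -0.01  -3.124]
30 1 [ 0.308  0.142 -0.66   0.28  -0.01  -1.553]
30 2 [ 0.308  0.142 -0.66   0.28  -0.01   0.018]
30 3 [ 0.308  0.142 -0.66   0.28  -0.01   1.589]
-10 0 [ 0.307  0.225 -0.669  0.188 -0.009 -3.124]
-10 1 [ 0.307  0.225 -0.669  0.188 -0.009 -1.554]
-10 2 [ 0.307  0.225 -0.669  0.188 -0.009  0.017]
-10 3 [ 0.307  0.225 -0.669  0.188 -0.009  1.588]
100 0 [ 0.31   0.008 -0.623  0.452 -0.01  -3.122]
100 1 [ 0.31   0.008 -0.623  0.452 -0.01  -1.551]
100 2 [ 0.31   0.008 -0.623  0.452 -0.01   0.019]
100 3 [ 0.31   0.008 -0.623  0.452 -0.01   1.59 ]
[[-1.00000e-03 -9.51000e-01 -3.10000e-01  7.91510e+01]
 [ 1.00000e+00 -1.00000e-03 -0.00000e+00  5.36000e-01]
 [-0.00000e+00 -3.10000e-01  9.51000e-01 -1.43087e+02]
 [ 0.00000e+00  0.00000e+00  0.00000e+00  1.00000e+00]] 331.17956633645576 325.06052741979585 195.26524027839457
```

```bash
python3 - <<'E'
from h import *
S=frame(16.5); a=S.as_matrix()[:,2]
C=np.array([556,250,149.])
t=r.current_clock()
r.reach(C+a*150,toolrot(S,0.2).as_rotvec()); print(r.current_clock()-t, r.current_clock(), r.current_q())
pos=r.current_position(); rv=r.current_ee_rot()
p=cams.read_camera("wrist"); cv2.imwrite("pics/w1.png",p["pixels"])
T=np.eye(4);T[:3,:3]=R.from_rotvec(rv).as_matrix();T[:3,3]=pos
T=T@p["T_tool_cam"]
np.savez("w1.npz",depth=p["depth"],T=T,K=[p["fx"],p["fy"],p["cx"],p["cy"]],D=p["D"])
for q in ["stand","collar","plug"]:
    for f in (find_in,mark_of):
        print(q,[(np.round(d["point"],1).tolist(),round(d["confidence"],2)) for d in f(p,q)])
m=outline_of(p,"stand"); print([(d["confidence"],d["mask"].sum()) for d in m])
mc=outline_of(p,"collar"); print([(d["confidence"],d["mask"].sum()) for d in mc])
np.savez("m1.npz",s=m[0]["mask"] if m else 0,c=mc[0]["mask"] if mc else 0)
E
```

```text
3.6167 5.1667 [ 0.31078027 -0.07727161 -0.5798266   0.57970704 -0.01097978 -2.92072379]
stand [([580.0, 246.1, 13.5], 0.65), ([470.6, 612.3, 12.2], 0.62)]
stand [([466.7, 630.7, -0.7], 0.88), ([596.8, 254.0, 0.2], 0.64)]
collar [([551.4, 248.2, 155.9], 0.59)]
collar [([559.2, 246.3, 149.7], 0.7)]
plug [([545.4, 245.4, 180.8], 0.64), ([552.1, 249.1, 157.9], 0.31), ([553.5, 246.5, 155.7], 0.21)]
plug []
[(0.96, np.int64(5508)), (0.66, np.int64(1551)), (0.6, np.int64(7357))]
[(0.92, np.int64(1573))]
```

View pics/w1.png

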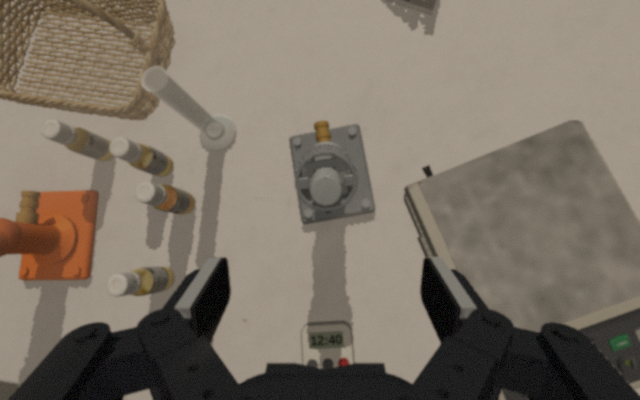

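```bash
cat > cloud.py <<'E'
from h import *
def cloud(depth,K,D,T,v0=0):
    v,u=np.nonzero(depth>0)
    uv=cv2.undistortPoints(np.c_[u,v].astype(np.float64)[:,None],np.array([[K[0],0,K[2]],[0,K[1],K[3]],[0,0,1]]),np.array(D))[:,0]
    z=depth[v,u]; P=np.c_[uv*z[:,None],z]
    return P@T[:3,:3].T+T[:3,3],u,v
E
python3 - <<'E'
from cloud import *
d=np.load("w1.npz"); P,u,v=cloud(d["depth"],d["K"],d["D"],d["T"])
im=cv2.imread("pics/w1.png"); cv2.imwrite("pics/w1c.png",cv2.resize(im[110:235,265:400],None,fx=4.4,fy=4.4,interpolation=3))
# plate
sel=(u>280)&(u<385)&(v>110)&(v<235)
pl=sel&(P[:,2]>4)&(P[:,2]<16); print("bench z",np.median(P[(u<280)&(u>240)&(v>150)&(v<250)][:,2]))
print("plate z",np.median(P[pl][:,2]),pl.sum()); 
rect=cv2.minAreaRect(P[pl][:,:2].astype(np.float32)); print(rect)
S=frame(16.5); M=S.as_matrix(); C=np.array([557,249,149.])
L=(P-C)@M
w=sel&(np.hypot(L[:,0],L[:,1])<45)&(L[:,2]>-30)
print(np.histogram(L[w][:,2],bins=np.arange(-30,60,3)))
for lo,hi in ((30,48),(5,20)):
    s=w&(L[:,2]>lo)&(L[:,2]<hi); q=L[s]; print(lo,hi,s.sum(),q.mean(0),q.min(0),q.max(0), cv2.minEnclosingCircle(q[:,:2].astype(np.float32)))
    A=np.c_[q[:,:2],np.ones(len(q))]; print("tilt",np.linalg.lstsq(A,q[:,2],rcond=None)[0])
E
```

```text
bench z 0.29607169936849687
plate z 12.05765628094457 2847
((594.4725952148438, 258.5598449707031), (125.42648315429688, 100.02416229248047), 15.62688159942627)
(array([101,  13,  13,  24,  63,  54,  42,  44,  54,  79, 444, 165, 174,
       144, 998,  34,  31,  13,  30,  31,  17,  43, 144, 620,   0,   0,
         0,   0,   0]), array([-30, -27, -24, -21, -18, -15, -12,  -9,  -6,  -3,   0,   3,   6,
         9,  12,  15,  18,  21,  24,  27,  30,  33,  36,  39,  42,  45,
        48,  51,  54,  57]))
30 48 824 [ 1.16951226 -0.70712472 39.11775481] [-12.33696235 -13.32042866  30.04335373] [12.93321591 12.50559206 41.89509113] ((0.05701184272766113, -0.3112213611602783), 13.123714447021484)
tilt [-1.06201413e-01  1.22033622e-02  3.92505880e+01]
5 20 1447 [ 0.97469996 -1.27481715 12.20724602] [-29.47191195 -29.01534515   5.02141785] [28.32109724 26.92838284 19.93949512] ((-0.6228154301643372, -0.40325042605400085), 28.997493743896484)
tilt [-3.41192942e-04 -1.94905513e-03  1.22050939e+01]
```

View pics/w1c.png

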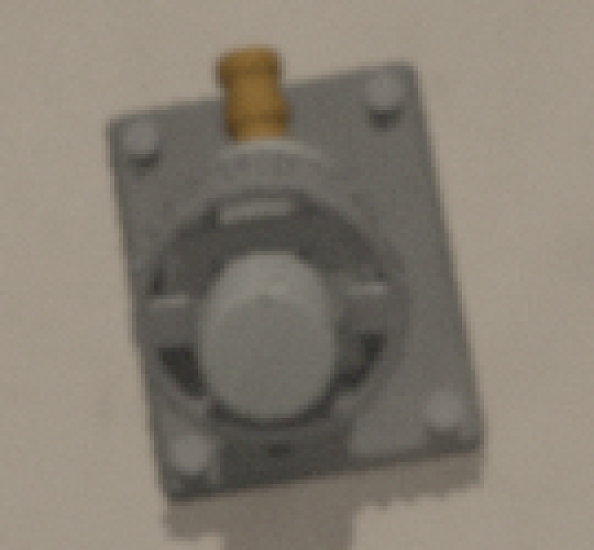

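```bash
cat >> h.py <<'E'
S=frame(15.63); a=S.as_matrix()[:,2]; C=np.array([556.6,248.6,149.5])
def st(tag):
    F=r.current_force(); M=r.current_ft_torque(); p=(r.current_position()-C)@S.as_matrix()
    print(tag,"t%.2f"%r.current_clock(),"p_loc",np.round(p,1),"F_loc",np.round(S.inv().apply(F),1),"M_loc",np.round(S.inv().apply(M),2),"w%.1f"%r.current_gripper_width(),"q6 %.3f"%r.current_q()[5])
E
python3 - <<'E'
from h import *
st("0")
r.line_to(C+a*60,200,rotation=toolrot(S,0.2).as_rotvec()); st("1")
hit=r.line_to(C+a*-23,80,threshold=15); print(hit); st("2")
claw.command_gripper(40,60); st("3")
p=cams.read_camera("wrist"); cv2.imwrite("pics/w2.png",p["pixels"])
E
```

```text
0 t5.62 p_loc [ -0.4   0.4 149.6] F_loc [-0.   0.1  0. ] M_loc [ 0.02  0.48 -0.03] w85.7 q6 -2.921
1 t6.22 p_loc [-0.   0.  60.3] F_loc [-0.5  0.1  1.2] M_loc [-0.01  0.52 -0.02] w85.5 q6 -2.907
False
2 t7.40 p_loc [  0.3   0.  -22.6] F_loc [-0.   0.  -0.5] M_loc [ 0.    0.48 -0.  ] w84.7 q6 -2.910
3 t7.81 p_loc [  0.5   0.6 -22.1] F_loc [-0.5  0.2 13.5] M_loc [ 0.47  0.87 -0.09] w54.8 q6 -2.910
```

View pics/w2.png

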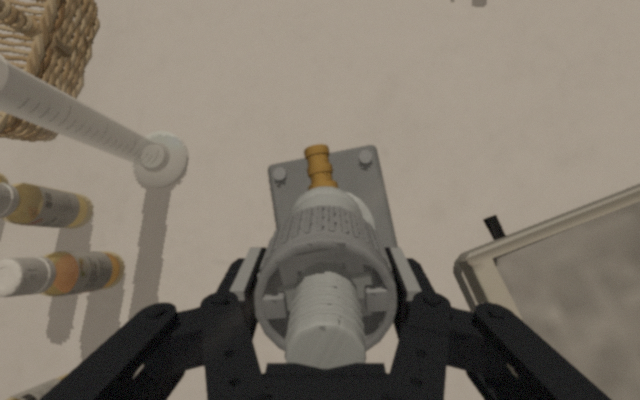

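```bash
python3 - <<'E'
from h import *
for d in (4,8,11.5):
    r.line_to(C+a*(-22.5+d),40); st(d)
p=cams.read_camera("wrist"); cv2.imwrite("pics/w3.png",p["pixels"][200:,180:480])
E
```

```text
4 t8.12 p_loc [  0.4   0.5 -18.4] F_loc [ 2.8  2.2 -9.7] M_loc [ 0.67 -0.03 -0.02] w54.4 q6 -2.910
8 t8.37 p_loc [  0.4   0.5 -14.5] F_loc [  2.2   2.6 -12.1] M_loc [ 0.68 -0.08 -0.04] w54.6 q6 -2.910
11.5 t8.62 p_loc [  0.4   0.5 -11.1] F_loc [  4.4   2.2 -12.9] M_loc [ 0.73 -0.22 -0.03] w54.4 q6 -2.910
```

View pics/w3.png

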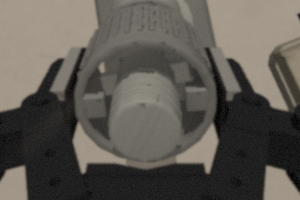

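```bash
python3 - <<'E'
from h import *
q=np.array(r.current_q()); q0=q[5]; tot=0
def mz(): return S.inv().apply(r.current_ft_torque())[2]
step=0.3
while tot<2.8:
    step=0.3 if tot<1.15 else 0.07
    tot+=step; q[5]=q0+tot; r.move_joints(q); m=mz()
    print(round(tot,2),round(m,2),round(r.current_q()[5]-q0,3),round(r.current_clock(),2))
    if abs(m)>0.6: break
st("end")
p=cams.read_camera("wrist"); cv2.imwrite("pics/w4.png",p["pixels"])
E
```

```text
0.3 -0.06 0.301 9.06
0.6 -0.05 0.601 9.45
0.9 0.0 0.901 9.84
1.2 -0.08 1.201 10.23
1.27 -0.06 1.271 10.48
1.34 -0.02 1.341 10.73
1.41 -0.02 1.411 10.98
1.48 0.01 1.481 11.23
1.55 -0.08 1.551 11.48
1.62 -0.06 1.621 11.73
1.69 -0.09 1.691 11.98
1.76 0.12 1.76 12.23
1.83 0.56 1.83 12.48
1.9 1.22 1.899 12.73
end t12.73 p_loc [  0.6   0.1 -11.5] F_loc [  1.2  -0.4 -14.4] M_loc [-0.67 -0.79  1.22] w54.2 q6 -1.011
```

View pics/w4.png

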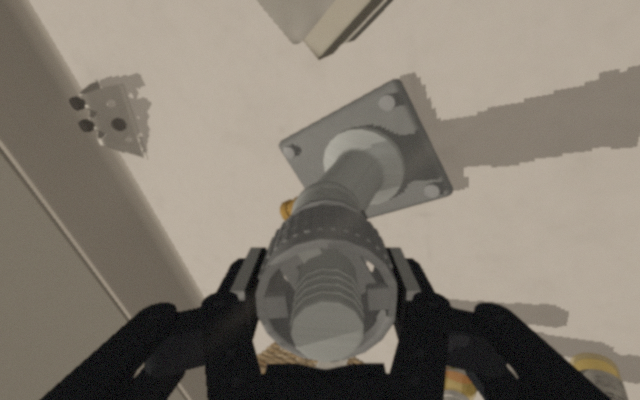

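```bash
python3 - <<'E'
from h import *
q=np.array(r.current_q()); q[5]-=0.07; r.move_joints(q); st("backed")
for d in (-15,-19,-22):
    h=r.line_to(C+a*d,40,threshold=25); st(d); print(h)
    if h: break
claw.command_gripper(85); st("open")
p=cams.read_camera("wrist"); cv2.imwrite("pics/w5.png",p["pixels"])
E
```

```text
backed t13.03 p_loc [  0.3   0.1 -11.9] F_loc [  0.7   1.1 -15.8] M_loc [-0.01 -0.35  0.65] w54.3 q6 -1.081
-15 t13.28 p_loc [  0.3   0.1 -15.6] F_loc [  4.5   2.6 -26. ] M_loc [ 0.18 -0.9   0.66] w53.9 q6 -1.081
False
-19 t13.53 p_loc [  0.4   0.2 -19.7] F_loc [  4.7   2.4 -27.6] M_loc [ 0.29 -1.06  0.63] w54.3 q6 -1.081
False
-22 t13.78 p_loc [  0.4   0.2 -21.9] F_loc [ 0.2  2.9 -2.6] M_loc [ 0.2  -0.22  0.52] w54.2 q6 -1.081
False
open t14.20 p_loc [  0.   -0.1 -22. ] F_loc [-0.3  0.5  0.1] M_loc [-0.02  0.47 -0.03] w85.2 q6 -1.081
```

View pics/w5.png

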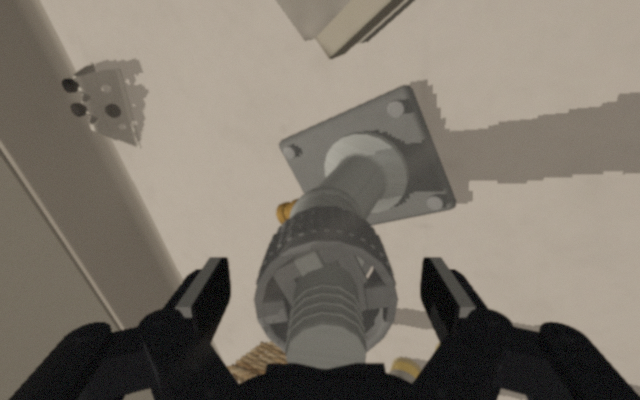

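```bash
python3 - <<'E'
from cloud import *
r.line_to(C+a*110,200); st("r")
pos=r.current_position(); rv=r.current_ee_rot()
p=cams.read_camera("wrist"); cv2.imwrite("pics/w6.png",cv2.resize(p["pixels"][120:270,220:440],None,fx=3.4,fy=3.4))
T=np.eye(4);T[:3,:3]=R.from_rotvec(rv).as_matrix();T[:3,3]=pos;T=T@p["T_tool_cam"]
P,u,v=cloud(p["depth"],[p["fx"],p["fy"],p["cx"],p["cy"]],p["D"],T)
L=(P-C)@S.as_matrix(); rr=np.hypot(L[:,0],L[:,1])
w=(rr<40)&(L[:,2]>-30)&(L[:,2]<60)
ring=w&(rr>22); print(np.histogram(L[ring][:,2],bins=np.arange(-30,45,2)))
s=w&(L[:,2]>36); q=L[s]; print(len(q),q.mean(0),cv2.minEnclosingCircle(q[:,:2].astype(np.float32)),np.histogram(L[w&(rr<15)][:,2],bins=np.arange(0,50,2)))
s=w&(L[:,2]>9)&(L[:,2]<16)&(rr>18); print(cv2.minEnclosingCircle(L[s][:,:2].astype(np.float32)))
E
```

```text
r t15.06 p_loc [ -0.5  -0.  109.5] F_loc [-0.5  0.7  0.2] M_loc [ 0.01  0.48 -0.05] w85.0 q6 -1.077
(array([ 22,   1,   3,   7,  23,  28,  31,  31,  33,  32,  36,  39,  55,
        43,  65,  56,  82, 105,  81,  70, 251, 892,  38,   0,   0,   0,
         0,   0,   0,   0,   0,   0,   0,   0,   0,   0,   0]), array([-30, -28, -26, -24, -22, -20, -18, -16, -14, -12, -10,  -8,  -6,
        -4,  -2,   0,   2,   4,   6,   8,  10,  12,  14,  16,  18,  20,
        22,  24,  26,  28,  30,  32,  34,  36,  38,  40,  42,  44]))
1006 [-0.54156293 -0.64171756 38.72821974] ((-0.45858174562454224, -0.018554598093032837), 12.896642684936523) (array([103,  16,  43,  30,  24,  18,  23,  16,  15,  40,  11,  39,  22,
        12,  47,  11,  43,  41, 136, 841,  29,   0,   0,   0]), array([ 0,  2,  4,  6,  8, 10, 12, 14, 16, 18, 20, 22, 24, 26, 28, 30, 32,
       34, 36, 38, 40, 42, 44, 46, 48]))
((0.07214987277984619, 0.8478507399559021), 28.73253059387207)
```

View pics/w6.png

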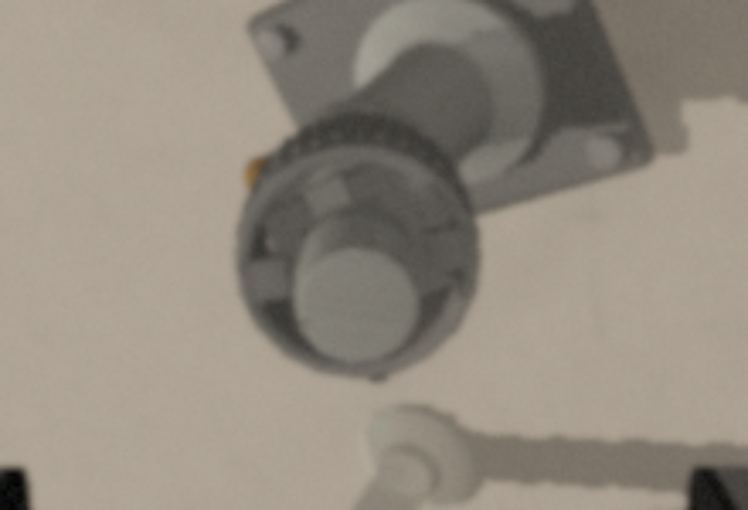

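```bash
python3 - <<'E'
from h import *
r.line_to(C+a*16.5,150); st("at")
claw.command_gripper(15,70); st("grip")
for d in (24,40,100,170):
    h=r.line_to(C+a*d,80 if d<90 else 150,threshold=30); st(d)
    if h: print("hit"); break
p=cams.read_camera("wrist"); cv2.imwrite("pics/w7.png",p["pixels"])
E
```

```text
at t15.88 p_loc [ 0.  -0.  16.6] F_loc [ 0.  -0.2  0.8] M_loc [ 0.04  0.42 -0.01] w85.1 q6 -1.080
grip t16.48 p_loc [ 0.3  0.1 17.1] F_loc [-1.7 -0.9  8.9] M_loc [-0.06  0.87  0.02] w23.6 q6 -1.080
24 t16.73 p_loc [ 0.3  0.  24.4] F_loc [-0.9  0.  -0.8] M_loc [0.   0.53 0.02] w23.5 q6 -1.080
40 t17.07 p_loc [ 0.3  0.  40.3] F_loc [-0.   0.2 -1.1] M_loc [0.03 0.61 0.05] w23.9 q6 -1.080
100 t17.62 p_loc [-0.2 -0.  99.6] F_loc [-0.4 -0.3 -1.2] M_loc [-0.02  0.57 -0.05] w23.7 q6 -1.077
170 t18.24 p_loc [ -0.6  -0.  169. ] F_loc [-0.6  0.4 -1.3] M_loc [-0.01  0.6   0.  ] w23.7 q6 -1.074
```

View pics/w7.png

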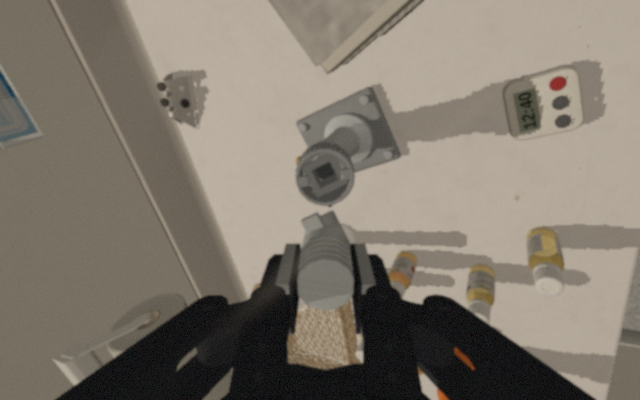

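```bash
python3 - <<'E'
from h import *
B=np.array([435,-333.,0])
best=None
for k in np.arange(0,2*np.pi,np.pi/8):
    o=(R.from_euler('z',k)*R.from_euler('x',np.pi)).as_rotvec()
    q=r.solve_ik(B+[0,0,250],o); q2=r.solve_ik(B+[0,0,62],o)
    if q is None or q2 is None: continue
    dd=abs(q[5]-r.current_q()[5])
    if best is None or dd<best[0]: best=(dd,q,o)
print(best[0],np.round(best[1],2),best[2])
r.move_joints(best[1]); st("x"); print(r.current_position())
np.save("o.npy",best[2])
pos=r.current_position(); rv=r.current_ee_rot()
p=cams.read_camera("wrist"); cv2.imwrite("pics/w8.png",p["pixels"])
for f in (find_in,mark_of): print([(np.round(d["point"]).tolist(),round(d["confidence"],2)) for d in f(p,"mixing_bowl")])
E
```

```text
0.10539215952818703 [-0.79  0.33 -0.06  1.19 -0.   -1.18] [ 6.12894322e-01 -3.08122783e+00 -1.88670790e-16]
x t20.31 p_loc [-193.9 -526.7  217.1] F_loc [-0.9 -0.1  1.2] M_loc [ 0.01 -0.05  0.01] w23.5 q6 -1.180
[ 435.46765116 -332.20372536  250.1707098 ]
[([434.0, -336.0, 30.0], 0.71)]
[([433.0, -334.0, -1.0], 0.56)]
```

View pics/w8.png

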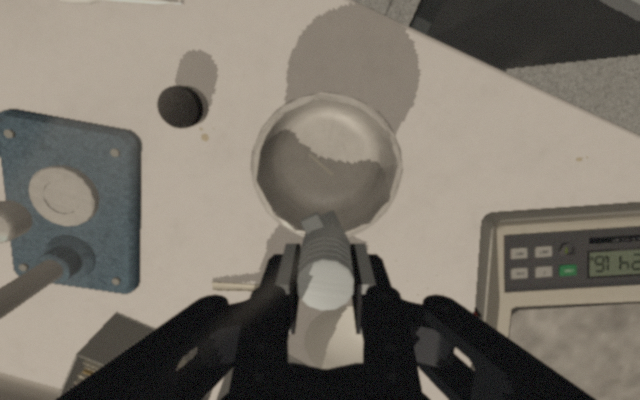

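```bash
python3 - <<'E'
from h import *
h=r.line_to([434,-334,63],130,threshold=10); st(h); print(r.current_position())
claw.command_gripper(50); st("open")
r.line_to([434,-334,250],180); st("up")
p=cams.read_camera("wrist"); cv2.imwrite("pics/w9.png",p["pixels"])
for f in (find_in,mark_of):
  for n in ("mixing_bowl","plug"): print(n,[(np.round(d["point"]).tolist(),round(d["confidence"],2)) for d in f(p,n)])
p=cams.read_camera("scene"); cv2.imwrite("pics/s9.png",p["pixels"])
print(r.current_clock())
E
```

```text
False t22.05 p_loc [-282.9 -528.5   53.2] F_loc [-0.1 -0.7 -1.2] M_loc [-0.01  0.02  0.  ] w23.7 q6 -1.182
[ 434.37683465 -334.36947102   63.61998986]
open t22.43 p_loc [-283.3 -528.1   52.9] F_loc [-0.6  0.   0.3] M_loc [-0.02  0.02 -0.  ] w49.8 q6 -1.182
up t23.62 p_loc [-196.3 -527.6  217.2] F_loc [-0.6  0.1  0.2] M_loc [0.05 0.04 0.03] w50.1 q6 -1.182
mixing_bowl [([435.0, -331.0, 32.0], 0.73)]
plug [([432.0, -335.0, 78.0], 0.63)]
mixing_bowl [([432.0, -334.0, -2.0], 0.96)]
plug [([436.0, -335.0, 40.0], 0.98)]
23.9167
```

View pics/w9.png

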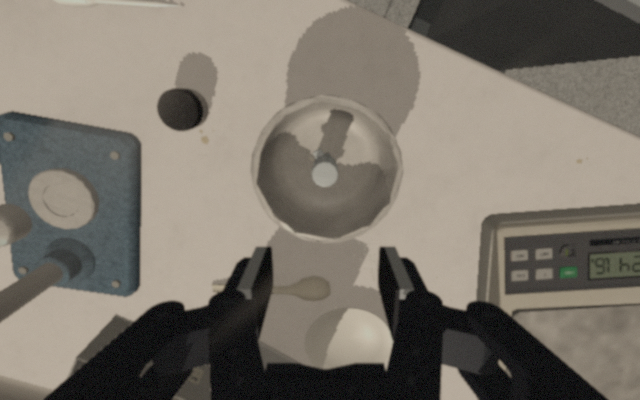

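View pics/s9.png

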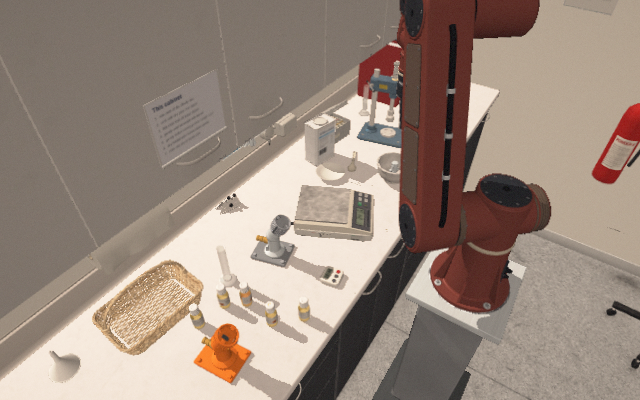

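```bash
python3 -c "
from h import *
st('end'); hand_in()"
```

```text
end t23.92 p_loc [-196.  -527.8  217.5] F_loc [ 0.   0.4 -0.7] M_loc [0.02 0.02 0.02] w50.1 q6 -1.182
the job is handed in; nothing more can be done
```

The plug is out of the grey coupling and in the steel mixing bowl. I handed the job in at about 24 s, with no verdict reported.

**What I did**
- **Pull and turn:** I pulled the collar out about 11 mm and turned it clockwise about 1.76 rad, where it came up against its stop. The reaction there peaked at 1.2 N m, above the 0.5 N m needed, so I backed off a little.
- **Return home:** I let the collar down by hand at the stop, with the gripper still closed for most of the way, then opened the gripper. I did not let it snap back freely.
- **Draw and place:** I drew the plug straight out along the axis and released it about 5 mm above the bowl floor.

**What the last checks showed**
- **Collar:** The depth image put its upper end back at 12 to 14 mm, the same as before it was pulled, so it is fully home.
- **Plug:** It met almost no resistance coming out (about 1 N). It now stands upright on its shank inside the bowl.
- **Bowl:** It has not moved beyond measurement error, at about (432 to 434, -334).
- **Bottles, jar and measuring cylinder:** All are still standing in the last pictures.
- **Robot:** The gripper is clear of everything.

**One odd reading:** While I let the collar down, the axial force rose to about 27 N, more than the spring alone should give. I did not find the cause. It fell to about 3 N once the collar was home.

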